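# Hang a rinsed sample bottle neck-down on its drip peg

## Task

The rinsed green bottle lies in the wooden cradle with its mouth up. Turn it over and slide its open neck onto the empty sloping drip peg, all the way down until the mouth sits on the peg's collar, then let go so that it hangs there to drain. Leave the other things on the bench where they are.

Things in the scene. Friction and masses are not known exactly. Their poses are not given: they have to be found in the camera images.
- bottle_grip (a point): Loose green plastic bottle, 170 mm long, 0.12 kg. This point is on its axis, 55 mm from the foot and 115 mm from the mouth, half-way up the round body; grip across the body here. Its z axis runs along the bottle from foot to mouth. Body 48 mm in diameter for 105 mm from the foot, then a 25 mm long shoulder. At the start the mouth end is raised 15 degrees above level.
- bottle_mouth (a point): Centre of the bottle's open mouth, in the rim's plane; axes as bottle_grip. Straight neck 40 mm long, 30 mm outside (a thin bead of 33 mm round it), open bore 22 mm; the bottle is hollow.
- cradle: Fixed plywood cradle, base 150 x 75 x 10 mm; origin at the centre of its underside, x axis: heading of the bottle's mouth end, z up. Its two V saddles and foot stop stay below the bottle's axis, which is 70 mm above the bench at bottle_grip; 65 mm of the body's length is free between the saddles. The bottle lifts straight out.
- drip_peg: The empty white peg, fixed on a grey stand (tray 160 x 120 x 12 mm). Origin: centre of the upper face of the dark collar at the peg's foot, 60 mm above the bench; z axis along the peg from collar to tip, rising 45 degrees, away from the robot. Peg 65 mm long, 17 mm thick for 40 mm, then tapering to 9 mm; collar 40 mm wide. A bottle fully home has its mouth on the collar, its foot up and away.
- peg_tip (a point): Centre of the tip of the empty peg, 65 mm from the collar along the peg.
- used_stand: A second fixed stand just like the first, whose peg already carries another green bottle (fixed). Origin on the bench under the collar; its x axis is the horizontal heading of its peg. That bottle reaches 150 mm from the origin along x and 200 mm above the bench. Keep clear of it.
- oil_filter: Loose bystander: black and orange oil filter, 73 mm in diameter, 84 mm tall, the one that stands in front of the row at the back (a like one stands in that row); origin at its underside.
- tape_measure: Loose bystander: yellow tape measure, 35 x 75 x 67 mm, origin at its underside.
- bearing: Loose bystander: steel ball bearing, 52 mm in diameter, 15 mm high, origin at its underside.
Mind the look-alikes: they are no part of the job. Leave any red look-alike of the part that bears drip_peg alone.

How it is judged (in metres and radians):
At the end, for the whole second after the job is handed in: The bottle hangs at rest on the empty peg: the centre of its mouth is within 10 mm of the centre of the collar's upper face, and its axis within 0.2 rad of the peg's (the fit alone allows about 0.13 rad) (distance between bottle_mouth and drip_peg below 0.01 m and angle between the z axis of bottle_mouth and the z axis of drip_peg, either way round below 0.2 rad and linear speed of bottle below 0.02 m/s); the robot touches nothing.
It fails at once if a bystander (oil filter, tape measure or bearing) is pushed more than 30 mm from its place (distance of any of oil_filter, tape_measure, bearing from where it was at the start of the episode above 0.03 m).
It also fails if it takes over 56 s, if anything falls off the work surface, if the arm or the gripper's body presses on something with over 40 N, if the wrist force passes 120 N, or if a joint passes its speed limit or range.

## Robot

A 6-joint arm with a two-finger parallel gripper is mounted at the origin on a cart in front of the work surface, level with it; the furniture and walls round the work are solid. World frame = base frame: x ahead of the robot, y to its left, z up, the work surface at z = 0. Lengths are in m, angles in degrees, forces in N, time in s.
With the tool pointing down it reaches from about 0.35 to 0.95 m from the base axis. Payload 17.4 kg.
Tool frame: the origin (TCP) lies between the finger pads; the fingertips stand 19 mm ahead of it and the grasp point (between the pads) is the TCP; z points along the fingers, y is the line along which they close (so a half turn about z gives the same grasp; the last joint's range is limited). The gripper opens to 93 mm and grips with 3 to 60 N. Pads are 15 mm wide; open, the fingers measure 128 mm over their backs; the gripper's body (75 mm by 188 mm) begins 65 mm behind the grasp point.
Start: joints at [61.49, 6.646, 82.598, -0, 90.757, -2.166], TCP at [0.3, 0.605, 0.238] pointing down, gripper open.
Joint ranges: [-162.19, 162.19], [-47.58, 125.68], [4.15, 143.07], [-65.23, 245.23], [0.69, 171.88], [-170.13, 170.13]. Speed limits (degrees/s): [108.29, 108.29, 127.2, 180, 180, 180].

## Interface

Orientations are given as [roll, pitch, yaw] about the fixed x, y, z axes, in that order (R = Rz(yaw) Ry(pitch) Rx(roll)).
In Python, from station import monitor, vision, arm, finder gives the robot as it stands. The module is installed in compiled form; this text tells all that it offers.
- The arm moves only by the shell command python3 -m handwheel 'ROWS' [FORCE]. ROWS is JSON, a list of rows, each a list of 5 numbers: the gripper's target within -1 to 1 (shut at 1, half-way at 0, fully open at -1), then the shift along the tool's x, y, z in cm, then the turn about the tool's z in degrees. In form: [[jaw, dx, dy, dz, turn], ...]. A call has 1 to 10 rows; each row shifts and turns the commanded pose from where the row before left it, along the tool's axes as they then stand; what a row does not reach is not made up. A row lasts 1/10 s, in which the tool goes at most 50 mm and 8.59 degrees, less where a joint would pass 70% of its speed; a pose out of reach is approached as far as the arm can. A call is refused whole if a number of a shift passes 5 or a number of a turn 8.59, either way. A call with a gripper value outside its range is refused whole. The fingers move at their own pace and stop on an object; FORCE is the grip in N (left out, the last holds). Time passes only in rows, so rows that do not move let the fingers close. It gives the time, the measured TCP pose, the force and the opening at its end, in the units of the state.
- monitor.sense(): the state, without advancing time (a new reading comes with each control period).
- vision.camera(name): name is "scene" or "top" or "wrist"; returns the picture (420x560x3 uint8, red, green, blue); there is no depth.
- vision.calibration(name): a dict with "fx", "fy", "cx", "cy" (pixels), "k1" (the pictures are not rectified: a ray, as slopes to the right and down, at radius r is drawn at 1 + k1 r^2 times it, then the intrinsics apply), "origin" and "rotation" of the camera in the world. Camera axes: x right, y down, z forward; pixel columns grow to the right and rows downward; lengths in m; the calibration is good to about 2 mm. A picture is of the moment at which its call begins: read the wrist's pose just before it. calibration takes no time and is no camera call; for the wrist camera it gives the pose at the moment of the call.
- arm.hand_in(): hands the job in, once; it reports no verdict.
Trained networks look in the newest picture that a camera, given by its name, has taken for a name from the list of things; names that differ only in an ending like _2 or _b are one class to them, and where a whole thing is asked for, a point or a joint stands for the part that bears it (a point fixed in the world has none). Each returns a list of dicts, best first, with "conf" (0 to 1); they miss things now and then, are a little off and sometimes report something else, mostly with a low value. They report only what shows in the picture. A call takes as long as a camera call. They do not tell look-alikes from the thing itself.
- finder.boxes_of(camera, label): "box" ([left, top, right, bottom] in pixels, round what is visible of it).
The state is a dict: "t": time; "q": joint angles; "joint_velocities": joint speeds; "joint_efforts": joint torques, N m; "tool_pos": TCP position; "orientation": TCP orientation; "force": force on the tool from outside, world axes, zero at the start; "ft_torque": the same for the moment, N m; "finger_gap": finger opening in m.
Only numpy, scipy, OpenCV 4.12 (cv2) and the standard library are available. Lean on these libraries where they do the work, as an engineer would, in place of code of your own. Each camera call takes 0.05 s, during which the arm holds its last target. There are 200 camera calls.

## Working session

There is one attempt and no reset: what is moved stays moved. The work goes in short steps, Python scripts to look and compute and a shell command to move; the robot and the scene stay as the last step left them, time stands still between calls to the robot, and variables do not carry over. Pictures are saved under pics/ and viewed, on a budget of 10 in all, crops included, one or two more only if the job needs it, and the job is handed in when it is done.

```bash
mkdir -p pics; cat > h.py <<'E'
import numpy as np, cv2
from station import monitor, vision, arm, finder
def ray(c,u,v,cal=None):
    k=cal or vision.calibration(c)
    d=np.array([(u-k['cx'])/k['fx'],(v-k['cy'])/k['fy']]); s=d.copy()
    for _ in range(20): s=d/(1+k['k1']*(s@s))
    R=np.array(k['rotation']); r=R@np.array([s[0],s[1],1]); return np.array(k['origin']),r/np.linalg.norm(r)
def atz(c,u,v,z,cal=None):
    o,r=ray(c,u,v,cal); return o+r*(z-o[2])/r[2]
def proj(c,P,cal=None):
    k=cal or vision.calibration(c); p=np.array(k['rotation']).T@(np.array(P)-k['origin']); s=p[:2]/p[2]; s=s*(1+k['k1']*(s@s))
    return np.array([k['fx']*s[0]+k['cx'],k['fy']*s[1]+k['cy']])
def tri(obs):
    A=np.zeros((3,3));b=np.zeros(3)
    for o,r in obs:
        M=np.eye(3)-np.outer(r,r);A+=M;b+=M@o
    return np.linalg.solve(A,b)
def save(img,n): cv2.imwrite('pics/'+n,cv2.cvtColor(img,cv2.COLOR_RGB2BGR))
E
python3 - <<'E'
from h import *
np.set_printoptions(precision=3,suppress=True)
for c in('scene','top'):
    save(vision.camera(c),c+'.png')
    k=vision.calibration(c);print(c,k['fx'],k['k1'],k['origin'],np.array(k['rotation']).tolist())
    for l in('bottle_grip','drip_peg','cradle','oil_filter','tape_measure','bearing'):
        print(l,[(np.round(d['box']).tolist(),round(d['conf'],2)) for d in finder.boxes_of(c,l)])
print(monitor.sense())
E
```

```text
scene 384.7520619201267 -0.03563667624612911 [ 0.133 -0.478  0.628] [-124.8621141728668, -0.22304199357248528, -38.806631930148384]
bottle_grip [([310.0, 254.0, 383.0, 327.0], 0.88)]
drip_peg [([269.0, 325.0, 301.0, 373.0], 0.81), ([227.0, 210.0, 244.0, 235.0], 0.74)]
cradle [([310.0, 292.0, 390.0, 350.0], 0.7)]
oil_filter [([340.0, 216.0, 372.0, 262.0], 0.74)]
tape_measure [([418.0, 266.0, 455.0, 300.0], 0.9)]
bearing [([224.0, 206.0, 245.0, 237.0], 0.73), ([287.0, 235.0, 312.0, 255.0], 0.55)]
top 392.0220480188283 0.02408527169794715 [0.513 0.107 0.963] [-176.0715652115038, -1.3337367069119235, -89.99538407245888]
bottle_grip [([339.0, 201.0, 414.0, 219.0], 0.56)]
drip_peg [([232.0, 214.0, 247.0, 242.0], 0.78), ([386.0, 279.0, 403.0, 307.0], 0.78)]
cradle [([350.0, 193.0, 409.0, 231.0], 0.74)]
oil_filter [([308.0, 118.0, 340.0, 152.0], 0.7)]
tape_measure [([395.0, 110.0, 425.0, 137.0], 0.77)]
bearing []
{'t': 0.7, 'q': array([61.491,  6.644, 82.597, -0.001, 90.756, -2.164]), 'joint_velocities': array([-0.059, -0.062,  0.057,  0.032,  0.012, -0.08 ]), 'joint_efforts': array([ -0.001, -72.092, -62.265,   0.078,   0.019,   0.   ]), 'tool_pos': array([0.3  , 0.605, 0.238]), 'orientation': array([179.997,   0.001, 153.655]), 'force': array([0.449, 1.056, 0.128]), 'ft_torque': array([-0.005,  0.011,  0.018]), 'finger_gap': 0.09311004432087819}
```

View pics/scene.png

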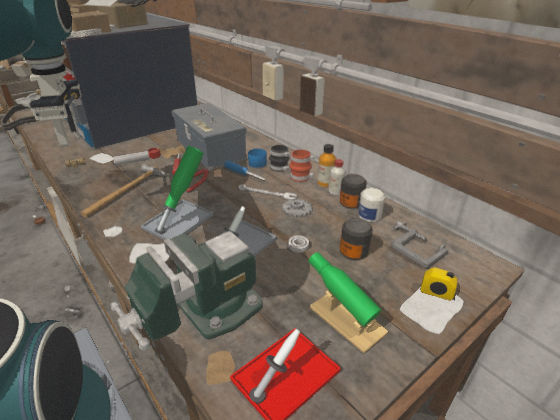

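View pics/top.png

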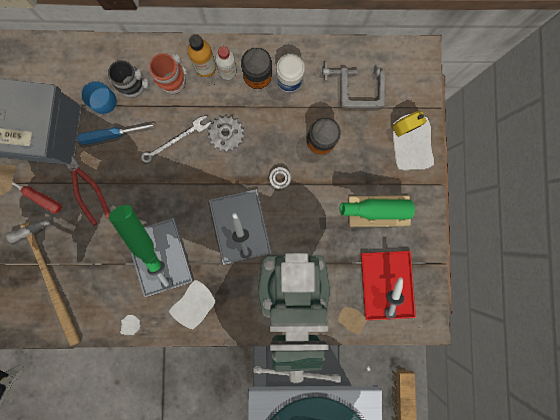

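The scene picture shows the bottle at about (345,290). Three pegs could be taken for the target:
- the empty grey stand behind the vise, at (237,220) in scene and (238,228) in top
- the used stand, at (160,262) in top
- the red look-alike, at (280,355) in scene and (388,284) in top

By the description I choose the grey one, top (238,228). The tool can only turn about its own z, so the bottle will have to pivot between the pads.

```bash
sed -i "s/np.array(k\['rotation'\])/rot(k)/" h.py; cat >> h.py <<'E'
from scipy.spatial.transform import Rotation
def rot(k): return Rotation.from_euler('xyz',k['rotation'],degrees=True).as_matrix()
E
python3 - <<'E'
from h import *
np.set_printoptions(precision=3,suppress=True)
t=cv2.cvtColor(cv2.imread('pics/top.png'),cv2.COLOR_BGR2RGB);s=cv2.cvtColor(cv2.imread('pics/scene.png'),cv2.COLOR_BGR2RGB)
a=cv2.resize(t[190:270,190:290],(800,640),interpolation=3)[:560];b=s[195:265,200:290]
out=np.zeros((600,800,3),np.uint8)
out[:300,:400]=cv2.resize(t[195:255,200:280],(400,300),interpolation=2)
out[:300,400:]=cv2.resize(s[200:260,205:285],(400,300),interpolation=2)
out[300:,:400]=cv2.resize(t[180:240,335:415],(400,300),interpolation=2)
out[300:,400:]=cv2.resize(s[250:340,300:420],(400,300),interpolation=2)
save(out,'crop.png')
print('bottle top mouth z.12',atz('top',341,209,.114),'foot',atz('top',414,210,.07))
print('collar?',atz('top',241,239,.06),'tip',atz('top',237,216,.106))
for n,u,v,z in(('oil',323,140,0.04),('tape',410,124,.067),('bearing',280,178,.0),('usedfoot',122,215,.19),('viseL',262,290,.12),('viseback',295,255,.12),('trayNear',245,262,.01),('trayfarL',210,200,.01)):print(n,atz('top',u,v,z))
# vise top: triangulate jaw corner
print('vise', tri([ray('top',285,255),ray('scene',240,234)]))
E
```

```text
bottle top mouth z.12 [ 0.574 -0.049  0.114] foot [ 0.575 -0.225  0.07 ]
collar? [0.508 0.172 0.06 ] tip [0.559 0.178 0.106]
oil [ 0.745 -0.021  0.04 ]
tape [ 0.777 -0.221  0.067]
bearing [0.659 0.081 0.   ]
usedfoot [0.556 0.394 0.19 ]
viseL [0.401 0.123 0.12 ]
viseback [0.474 0.052 0.12 ]
trayNear [0.453 0.166 0.01 ]
trayfarL [0.603 0.252 0.01 ]
vise [0.476 0.073 0.133]
```

View pics/crop.png

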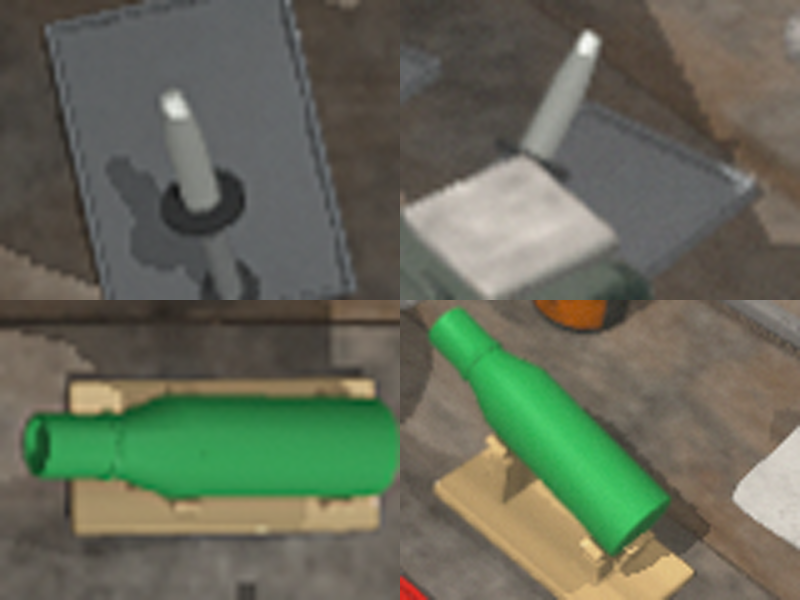

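```bash
python3 - <<'E'
from h import *
np.set_printoptions(precision=4,suppress=True)
T=tri([ray('top',235,215.8),ray('scene',242.8,208.8)]);print('tip tri',T,'atz',atz('top',235,215.8,.106), atz('scene',242.8,208.8,.106))
C=atz('top',240.8,235.4,.06);T2=atz('top',235,215.8,.106);h=(T2-C)[:2];print('collar',C,'heading',np.degrees(np.arctan2(h[1],h[0])),np.linalg.norm(h),.065*.707)
# tray edges heading: left edge (50,30)->(105,300) in crop
p=atz('top',200+105/5,195+60,.012);q=atz('top',200+50/5,195+6,.012);print('tray edge',np.degrees(np.arctan2(*(q-p)[1::-1])))
M=atz('top',342.4,209.2,.070+.115*np.sin(np.radians(15)));print('mouth',M,'grip y',M[1]-.115*np.cos(np.radians(15)))
o=[f'{x:.0f}' for x in proj('scene',[M[0],M[1]-.111,.07])];print('grip in scene',o, proj('scene',M))
for z in(0,.01):print('cradle',atz('top',349,211.3,z),atz('top',410.6,211.3,z),atz('top',380,195.7,z),atz('top',380,227,z))
b=cv2.imread('pics/top.png')
E
```

```text
tip tri [0.5591 0.1823 0.1053] atz [0.5591 0.1823 0.106 ] [0.5585 0.1814 0.106 ]
collar [0.5165 0.1727 0.06  ] heading 12.679264705279815 0.043606039066948404 0.045954999999999996
tray edge 12.0997685592599
mouth [ 0.5744 -0.0545  0.0998] grip y -0.16558875965080316
grip in scene ['352', '299'] [313.8022 258.0031]
cradle [ 0.5762 -0.0894  0.    ] [ 0.5765 -0.2423  0.    ] [ 0.6151 -0.167   0.    ] [ 0.5376 -0.1656  0.    ]
cradle [ 0.5756 -0.0874  0.01  ] [ 0.5758 -0.2387  0.01  ] [ 0.6141 -0.1642  0.01  ] [ 0.5373 -0.1628  0.01  ]
```

Everything agrees. The peg tip triangulates to z=0.105, and it was expected at 0.106. The collar is at (0.514,0.172), the peg heads 12.4°, and the grip point is at (0.575,-0.163,0.07). I'll grip about 12 mm toward the foot, so that gravity helps the bottle pivot mouth-down in the pads.

```bash
python3 -m handwheel '[[-1,0,0,-4,0],[-1,0,0,-4,0],[-1,-3.45,-3.33,0,0],[-1,-3.45,-3.33,0,0],[-1,-3.45,-3.33,0,0],[-1,-3.45,-3.33,0,0],[-1,-3.45,-3.33,0,0],[-1,-3.45,-3.33,0,0],[-1,-3.45,-3.33,0,0],[-1,-3.45,-3.33,0,0]]'
python3 -m handwheel '[[-1,-3.45,-3.33,0,0],[-1,-3.45,-3.33,0,0],[-1,-3.45,-3.33,0,0],[-1,-3.45,-3.33,0,0],[-1,-3.45,-3.33,0,0],[-1,-3.45,-3.33,0,0],[-1,-3.45,-3.33,0,0],[-1,-3.45,-3.33,0,0],[-1,-3.45,-3.33,0,0],[-1,0,0,0,0]]'
python3 -m handwheel '[[-1,0,0,0,8],[-1,0,0,0,8],[-1,0,0,0,8],[-1,0,0,0,8],[-1,0,0,0,8],[-1,0,0,0,8],[-1,0,0,0,8],[-1,0,0,0,7.65],[-1,0,0,0,0],[-1,0,0,0,0]]'
```

```text
t: 1.7
tool_pos: [0.4288, 0.2418, 0.3179]
orientation: [180.0, 0.0, 153.7]
force: [1.3, -0.2, 0.3]
finger_gap: 0.0927
t: 2.7
tool_pos: [0.5746, -0.1671, 0.3164]
orientation: [-179.9, -0.1, 153.4]
force: [1.2, 1.3, -0.8]
finger_gap: 0.0929
t: 3.7
tool_pos: [0.5739, -0.1623, 0.3178]
orientation: [180.0, -0.0, 90.3]
force: [-0.5, 0.2, 0.1]
finger_gap: 0.093
```

```bash
cat >> h.py <<'E'
def green(im):
    h=cv2.cvtColor(im,cv2.COLOR_RGB2HSV); m=((h[...,0]>50)&(h[...,0]<80)&(h[...,1]>150)&(h[...,2]>60)).astype(np.uint8)
    return cv2.morphologyEx(m,cv2.MORPH_OPEN,np.ones((3,3)))
E
python3 - <<'E'
from h import *
np.set_printoptions(precision=4,suppress=True)
k=vision.calibration('wrist');im=vision.camera('wrist');m=green(im)
n,l,st,ce=cv2.connectedComponentsWithStats(m)
i=1+np.argmax(st[1:,4]);print(st[i],ce[i])
for P in([.575,-.1635,.07],[.5744,-.0545,.0998]):
    uv=proj('wrist',P,k);print(uv);cv2.circle(im,tuple(int(x) for x in uv),3,(255,0,0),-1)
save(im,'w1.png')
E
```

```text
Traceback (most recent call last):
ValueError: attempt to get argmax of an empty sequence
```

```bash
python3 - <<'E'
from h import *
np.set_printoptions(precision=4,suppress=True)
k=vision.calibration('wrist');im=vision.camera('wrist');print(k)
for P in([.575,-.1635,.07],[.5744,-.0545,.0998]):
    uv=proj('wrist',P,k);print(uv);cv2.circle(im,tuple(int(x) for x in uv),3,(255,0,0),-1)
save(im,'w1.png')
t=cv2.cvtColor(cv2.imread('pics/top.png'),cv2.COLOR_BGR2RGB);print(t[209,380],cv2.cvtColor(t[209:210,380:381],cv2.COLOR_RGB2HSV))
E
```

```text
{'fx': 328.873713534963, 'fy': 328.873713534963, 'cx': 280.01755320512757, 'cy': 211.58465922417784, 'k1': -0.004215417916865342, 'origin': array([ 0.5724, -0.0969,  0.4634]), 'rotation': array([166.179 ,  -0.0132,   0.2657])}
[281.8336 187.4113]
[282.0395  88.9326]
[ 54 157  85] [[[ 69 167 157]]]
```

View pics/w1.png

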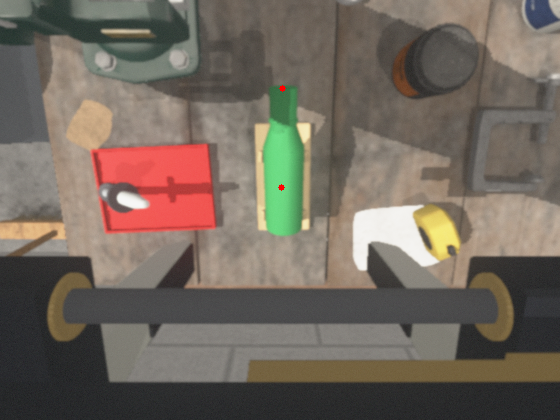

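The wrist view shows the bottle centred at column 283. The projected grip (282,187) and mouth (282,89) both land on it, so I descend and grip.

```bash
python3 -m handwheel '[[-1,-1.4,0.2,0,0],[-1,0,0,4.5,0],[-1,0,0,4.5,0],[-1,0,0,4.5,0],[-1,0,0,4.5,0],[-1,0,0,4,0],[-1,0,0,3.1,0],[-1,0,0,0,0],[-1,0,0,0,0]]' 20
python3 -m handwheel '[[1,0,0,0,0],[1,0,0,0,0],[1,0,0,0,0],[1,0,0,0,0],[1,0,0,0,0],[1,0,0,0,0],[1,0,0,0,0],[1,0,0,0,0]]' 20
```

```text
t: 4.7
tool_pos: [0.5762, -0.1773, 0.0674]
orientation: [-180.0, 0.0, 90.0]
force: [-0.6, 0.2, 0.1]
finger_gap: 0.0926
t: 5.5
tool_pos: [0.5776, -0.177, 0.0679]
orientation: [179.7, 0.1, 90.0]
force: [10.6, -1.2, 2.2]
finger_gap: 0.0473
```

```bash
python3 -m handwheel '[[1,0,0,-1,0],[1,0,0,-3,0],[1,0,0,-4,0],[1,0,0,-4,0],[1,0,0,-4,0],[1,0,0,-4,0],[1,0,0,0,0],[1,0,0,0,0]]'
cat >> h.py <<'E'
from scipy.optimize import minimize
PROF=[(0,.024),(.105,.024),(.130,.015),(.170,.015)]
def hull_mask(cam,k,grip,hd,tilt,s,yaw_off=0):
    """bottle: point at s from foot is at grip; axis heading hd, mouth elevation tilt (deg)"""
    a=np.radians(hd);t=np.radians(tilt);b=np.array([np.cos(t)*np.cos(a),np.cos(t)*np.sin(a),np.sin(t)])
    u=np.array([-np.sin(a),np.cos(a),0]);w=np.cross(b,u);m=np.zeros((420,560),np.uint8);th=np.linspace(0,2*np.pi,24)
    for (s0,r0),(s1,r1) in zip(PROF,PROF[1:]):
        P=[grip+b*(x-s)+r*(np.cos(q)*u+np.sin(q)*w) for x,r in((s0,r0),(s1,r1)) for q in th]
        p=np.array([proj(cam,x,k) for x in P]);cv2.fillConvexPoly(m,cv2.convexHull(np.round(p).astype(np.int32)),1)
    return m
def fit(cam,grip,hd,t0=15,s=.043,rng=120,fs=True):
    k=vision.calibration(cam);im=vision.camera(cam);h=cv2.cvtColor(im,cv2.COLOR_RGB2HSV)
    g=((abs(h[...,0].astype(int)-66)<14)&(h[...,1]>90)&(h[...,2]>40)).astype(np.uint8)
    c=proj(cam,grip,k);roi=np.zeros_like(g);cv2.circle(roi,tuple(int(x) for x in c),110 if cam=='scene' else 90,1,-1);g&=roi
    def iou(t,s): m=hull_mask(cam,k,grip,hd,t,s);return (m&g).sum()/max(1,(m|g).sum())
    best=max((iou(t,s_),t,s_) for t in np.arange(-100,60,4) for s_ in ((s-.008,s,s+.008) if fs else (s,)))
    best=max((iou(best[1]+d,best[2]+e),best[1]+d,best[2]+e) for d in np.arange(-4,4.1,1) for e in np.arange(-.004,.0041,.002))
    return best,im
E
python3 - <<'E'
from h import *
st=monitor.sense();p=np.array(st['tool_pos'])
for c in('scene','top'):
    b,im=fit(c,p,90);print(c,b,p);save(im,c+'_l.png')
E
```

```text
t: 6.3
tool_pos: [0.5759, -0.1767, 0.2671]
orientation: [180.0, 0.0, 90.0]
force: [-0.4, 0.6, -1.8]
finger_gap: 0.0475
scene (np.float64(0.41429640718562877), np.float64(12.0), np.float64(0.03899999999999999)) [ 0.57592715 -0.17669403  0.26710402]
top (np.float64(0.6747614917606245), np.float64(24.0), np.float64(0.030999999999999996)) [ 0.57592715 -0.17669403  0.26710402]
```

```bash
python3 -m handwheel '[[1,0,0,0,0],[1,0,0,0,0],[1,0,0,0,0]]' 3
python3 - <<'E'
from h import *
st=monitor.sense();p=np.array(st['tool_pos'])
for c in('scene','top'):
    b,im=fit(c,p,90);print(c,b,p);save(im,c+'_l2.png')
a=cv2.imread('pics/scene_l2.png')[100:340,200:480];b=cv2.imread('pics/scene_l.png')[100:340,200:480]
cv2.imwrite('pics/cmp.png',np.hstack([b,a]))
E
```

```text
t: 6.7
tool_pos: [0.5758, -0.1766, 0.2659]
orientation: [-179.9, -0.0, 90.0]
force: [0.9, -1.3, -1.0]
finger_gap: 0.0479
scene (np.float64(0.753482482059941), np.float64(-84.0), np.float64(0.032999999999999995)) [ 0.57581254 -0.17660675  0.26593067]
top (np.float64(0.6190476190476191), np.float64(-90.0), np.float64(0.030999999999999996)) [ 0.57581254 -0.17660675  0.26593067]
```

View pics/cmp.png

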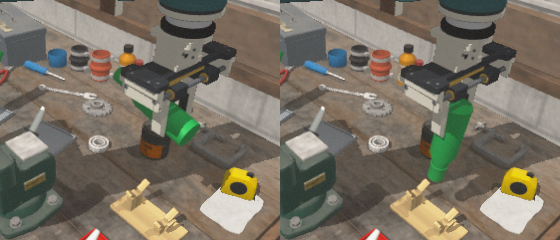

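At 3 N the bottle swung freely to nearly vertical, mouth down; the right half of the picture shows the neck at about (437,172). My plan is to set the mouth over the peg tip, then swing the loosely held bottle along the peg to 45° and slide it down.

```bash
python3 -m handwheel '[[1,0,0,0,0],[1,0,0,0,0],[1,0,0,-2,0],[1,0,0,-4,0],[1,0,0,-3,0],[1,2,0,0,0],[1,4,0,0,0],[1,4,0,0,0],[1,4,-0.5,0,0],[1,4,-0.5,0,0]]' 25
python3 -m handwheel '[[1,4,-0.5,0,0],[1,4,-0.2,0,0],[1,4,0,0,0],[1,4,0,0,0],[1,1.9,0,0,0],[1,0,0,0,-8.5],[1,0,0,0,-8.5],[1,0,0,0,-8.5],[1,0,0,0,-8.5],[1,0,0,0,-8.5]]'
python3 -m handwheel '[[1,0,0,0,-8.5],[1,0,0,0,-8.5],[1,0,0,0,-8.5],[1,0,0,0,-8.5],[1,0,0,0,-8.5],[1,0,0,0,-8.5],[1,0,0,0,-8.5],[1,0,0,0,-0.4],[1,0,0,0,0],[1,0,0,0,0]]'
python3 -m handwheel '[[1,0,0,0,0],[1,0,0,0,0],[1,0,0,0,0],[1,0,0,0,0],[1,0,0,0,0]]' 3
python3 - <<'E'
from h import *
st=monitor.sense();p=np.array(st['tool_pos'])
b,im=fit('scene',p,192.4);print(b,p);save(im,'s3.png');save(vision.camera('wrist'),'w3.png')
a=cv2.imread('pics/s3.png')[60:270,140:350];cv2.imwrite('pics/c3.png',np.hstack([cv2.resize(a,(420,420),interpolation=2),cv2.imread('pics/w3.png')[:,90:470]]))
E
```

```text
t: 7.8
tool_pos: [0.5655, 0.0048, 0.3567]
orientation: [180.0, -0.0, 90.0]
force: [0.3, 0.3, -1.4]
finger_gap: 0.0474
t: 8.8
tool_pos: [0.5589, 0.1824, 0.3567]
orientation: [180.0, -0.0, 132.9]
force: [0.4, -0.4, -2.4]
finger_gap: 0.0477
t: 9.8
tool_pos: [0.5589, 0.1823, 0.3567]
orientation: [180.0, 0.0, -167.8]
force: [0.0, 0.2, -1.7]
finger_gap: 0.0477
t: 10.3
tool_pos: [0.5589, 0.1823, 0.3566]
orientation: [180.0, -0.0, -167.6]
force: [-0.1, -1.1, -1.7]
finger_gap: 0.0478
(np.float64(0.5072964669738863), np.float64(-88.0), np.float64(0.030999999999999996)) [0.5589108  0.18230612 0.35664195]
```

View pics/c3.png

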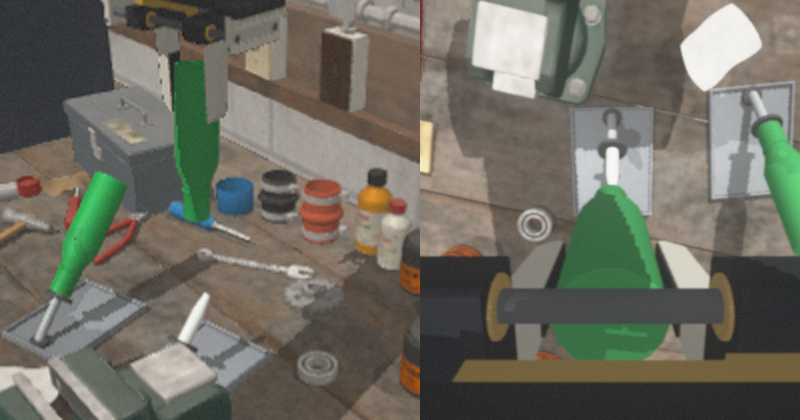

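```bash
cat >> h.py <<'E'
HD=np.radians(12.4);H=np.array([np.cos(HD),np.sin(HD),0]);N=np.array([-np.sin(HD),np.cos(HD),0]);COL=np.array([.5142,.1724,.06])
def onplane(cam,u,v,p,k=None):
    o,r=ray(cam,u,v,k);return o+r*((p-o)@N)/(r@N)
E
python3 - <<'E'
from h import *
np.set_printoptions(precision=4,suppress=True)
p=np.array(monitor.sense()['tool_pos'])
for n,u,v in(('mouth',98,107),('neck',99,93),('bodymid',97.5,70),('peg tip',32.8*2.04,0)):
    q=onplane('scene',140+u,60+v,p)-p;print(n,'along H',q@H,'z',q[2],'side',q@N)
print('TCP vs tip',(p-(COL+.065*(H+[0,0,1])/2**.5))@np.c_[H,N])
E
```

```text
mouth along H -0.007547073506692578 z -0.13384534954704752 side 1.0847415826140022e-16
neck along H -0.0018232070185041328 z -0.10132921632969155 side 8.596656850035784e-17
bodymid along H -0.0024141332464475336 z -0.04713999593534374 side 7.09652914207066e-17
peg tip along H -0.07020920430342031 z 0.10828290539599089 side 1.571372393440007e-16
TCP vs tip [-0.0002  0.0001]
```

The wrist and scene views show the bottle hanging near vertical over the peg. The mouth is about 134 mm below the TCP and about 5 mm to the robot side, which suits the 45° peg. I lower it over the tip.

```bash
python3 -m handwheel '[[1,0,0,2,0],[1,0,0,2,0],[1,0,0,2,0],[1,0,0,2,0],[1,0,0,1.5,0],[1,0,0,1,0],[1,0,0,0.5,0],[1,0,0,0,0],[1,0,0,0,0]]' 5
python3 -m handwheel '[[1,0,0,0.4,0],[1,0,0,0.4,0],[1,0,0,0.3,0],[1,0,0,0,0],[1,0,0,0,0]]' 4
python3 - <<'E'
from h import *
save(vision.camera('scene'),'s4.png');save(vision.camera('wrist'),'w4.png')
a=cv2.imread('pics/s4.png')[130:250,180:300];cv2.imwrite('pics/c4.png',np.hstack([cv2.resize(a,(420,420),interpolation=2),cv2.resize(cv2.imread('pics/w4.png')[60:270,180:390],(420,420))[:,:380]]))
E
```

```text
t: 11.3
tool_pos: [0.5591, 0.1824, 0.2474]
orientation: [180.0, 0.0, -167.6]
force: [-0.1, 0.1, -2.7]
finger_gap: 0.0477
t: 11.8
tool_pos: [0.5588, 0.1823, 0.2355]
orientation: [180.0, -0.0, -167.6]
force: [0.5, 0.2, -1.9]
finger_gap: 0.0481
```

View pics/c4.png

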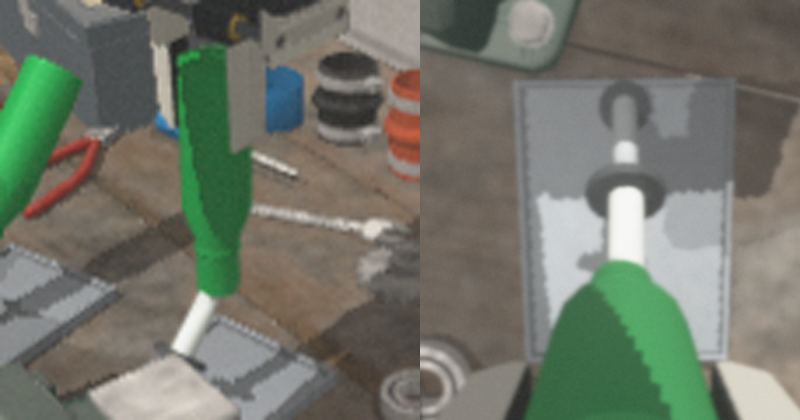

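The mouth, at about (242,212) in full-image pixels, now covers the peg tip, and no force shows. Next I swing the grip point round the mouth toward 45°.

```bash
python3 -m handwheel '[[1,-0.9,0,0.1,0],[1,-0.95,0,0.1,0],[1,-1.1,0,0.3,0],[1,-1.1,0,0.35,0],[1,0,0,0,0],[1,-1.05,0,0.45,0],[1,-1.05,0,0.5,0],[1,0,0,0,0],[1,0,0,0,0]]' 3
python3 - <<'E'
from h import *
st=monitor.sense();p=np.array(st['tool_pos'])
b,im=fit('scene',p,192.4,s=.036);print(b);save(im,'s5.png');save(vision.camera('wrist'),'w5.png')
a=cv2.imread('pics/s5.png')[130:250,180:300];cv2.imwrite('pics/c5.png',np.hstack([cv2.resize(a,(420,420),interpolation=2),cv2.resize(cv2.imread('pics/w5.png')[60:270,180:390],(420,420))[:,:380]]))
E
```

```text
t: 12.8
tool_pos: [0.619, 0.1955, 0.2172]
orientation: [-180.0, -0.0, -167.6]
force: [0.1, -0.2, -1.7]
finger_gap: 0.0477
(np.float64(0.45029736618521665), np.float64(-62.0), np.float64(0.027999999999999997))
```

View pics/c5.png

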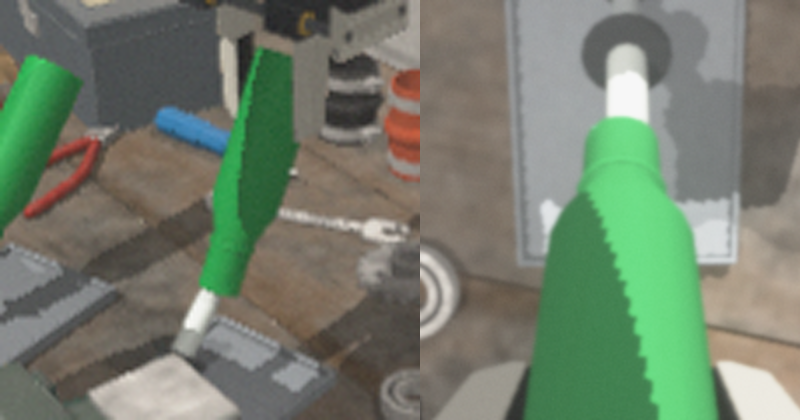

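```bash
python3 -m handwheel '[[1,-0.8,0,0.5,0],[1,-0.75,0,0.54,0],[1,-0.65,0,0.54,0],[1,-0.6,0,0.54,0],[1,0,0,0,0],[1,0,0,0,0]]' 3
python3 -m handwheel '[[1,0.5,0,0.5,0],[1,0.5,0,0.5,0],[1,0.5,0,0.5,0],[1,0.5,0,0.5,0],[1,0.5,0,0.5,0],[1,0,0,0,0],[1,0,0,0,0]]' 8
python3 - <<'E'
from h import *
st=monitor.sense();p=np.array(st['tool_pos'])
b,im=fit('scene',p,192.4,s=.036);print(b,(p-COL)@np.c_[H,N,[0,0,1]]);save(im,'s6.png');save(vision.camera('wrist'),'w6.png')
a=cv2.imread('pics/s6.png')[130:250,180:300];cv2.imwrite('pics/c6.png',np.hstack([cv2.resize(a,(420,420),interpolation=2),cv2.resize(cv2.imread('pics/w6.png')[60:270,180:390],(420,420))[:,:380]]))
E
```

```text
t: 13.5
tool_pos: [0.6463, 0.2015, 0.196]
orientation: [-180.0, -0.0, -167.6]
force: [-0.5, 0.0, -1.3]
finger_gap: 0.0477
t: 14.2
tool_pos: [0.6217, 0.1962, 0.1714]
orientation: [180.0, -0.0, -167.6]
force: [-1.5, 0.3, -1.6]
finger_gap: 0.0477
(np.float64(0.44313725490196076), np.float64(-46.0), np.float64(0.033999999999999996)) [0.11008372 0.000134   0.11139869]
```

View pics/c6.png

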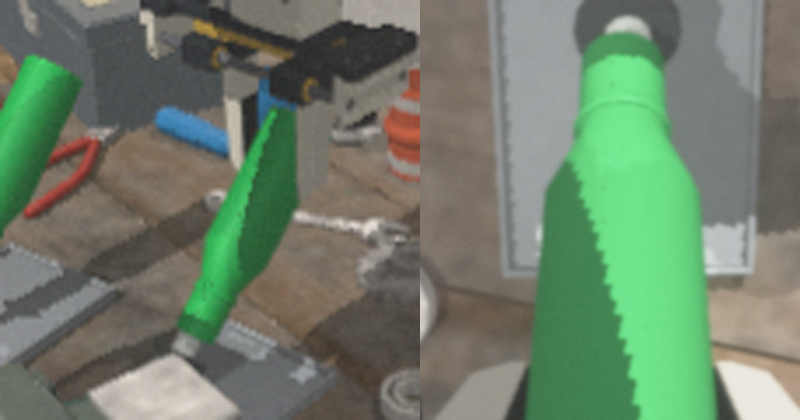

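```bash
python3 -m handwheel '[[1,0.4,0,0.4,0],[1,0.4,0,0.4,0],[1,0.4,0,0.4,0],[1,0.3,0,0.3,0],[1,0,0,0,0]]' 8
python3 -m handwheel '[[1,0.2,0,0.2,0],[1,0,0,0,0]]'
python3 -m handwheel '[[1,0.2,0,0.2,0],[1,0,0,0,0]]'
python3 -m handwheel '[[1,0.2,0,0.2,0],[1,0,0,0,0],[1,0,0,0,0]]'
```

```text
t: 14.8
tool_pos: [0.6076, 0.1933, 0.1574]
orientation: [180.0, 0.2, -167.6]
force: [1.7, 4.0, 6.1]
finger_gap: 0.0477
t: 15.0
tool_pos: [0.606, 0.193, 0.1559]
orientation: [180.0, 0.2, -167.6]
force: [4.0, 4.6, 7.7]
finger_gap: 0.048
t: 15.2
tool_pos: [0.604, 0.1926, 0.154]
orientation: [180.0, 0.2, -167.6]
force: [4.6, 3.7, 9.5]
finger_gap: 0.0478
t: 15.5
tool_pos: [0.602, 0.1922, 0.152]
orientation: [180.0, 0.2, -167.6]
force: [2.3, 4.3, 10.0]
finger_gap: 0.0477
```

```bash
python3 - <<'E'
from h import *
st=monitor.sense();p=np.array(st['tool_pos']);print((p-COL)@np.c_[H,N,[0,0,1]])
save(vision.camera('scene'),'s7.png');save(vision.camera('wrist'),'w7.png')
a=cv2.imread('pics/s7.png')[130:250,180:300];cv2.imwrite('pics/c7.png',np.hstack([cv2.resize(a,(420,420),interpolation=2),cv2.resize(cv2.imread('pics/w7.png')[0:210,180:390],(420,420))[:,:380]]))
E
```

```text
[0.09003205 0.00048097 0.09204596]
```

View pics/c7.png

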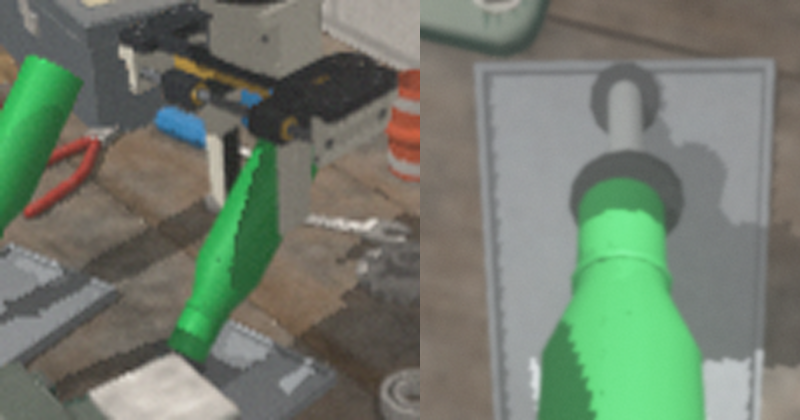

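The mouth sits on the collar: no peg shows in either view, and the force rises to 10 N. I let go and back straight up.

```bash
python3 -m handwheel '[[0.2,0,0,0,0],[-0.2,0,0,0,0],[-1,0,0,0,0],[-1,0,0,0,0],[-1,0,0,0,0],[-1,0,0,0,0],[-1,0,0,0,0]]'
python3 -m handwheel '[[-1,0,0,-1,0],[-1,0,0,-2,0],[-1,0,0,-3,0],[-1,0,0,-4,0],[-1,0,0,-4,0],[-1,0,0,-4,0],[-1,0,0,0,0],[-1,0,0,0,0]]'
python3 - <<'E'
from h import *
save(vision.camera('scene'),'s8.png');save(vision.camera('wrist'),'w8.png')
D=(H+[0,0,1])/2**.5;g=COL+.085*D
b,im=fit('scene',g,192.4,s=.085);print('fit scene',b)
a=cv2.imread('pics/s8.png')[130:250,180:300];cv2.imwrite('pics/c8.png',np.hstack([cv2.resize(a,(420,420),interpolation=2),cv2.imread('pics/w8.png')[:,90:470]]))
print(monitor.sense()['t'])
E
```

```text
t: 16.3
tool_pos: [0.6013, 0.1916, 0.1503]
orientation: [-180.0, -0.0, -167.6]
force: [0.0, -0.7, -0.3]
finger_gap: 0.0901
t: 17.1
tool_pos: [0.6015, 0.1917, 0.3317]
orientation: [180.0, 0.1, -167.6]
force: [-0.5, 0.6, -0.6]
finger_gap: 0.0929
fit scene (np.float64(0.4824786324786325), np.float64(-38.0), np.float64(0.089))
17.25
```

View pics/c8.png

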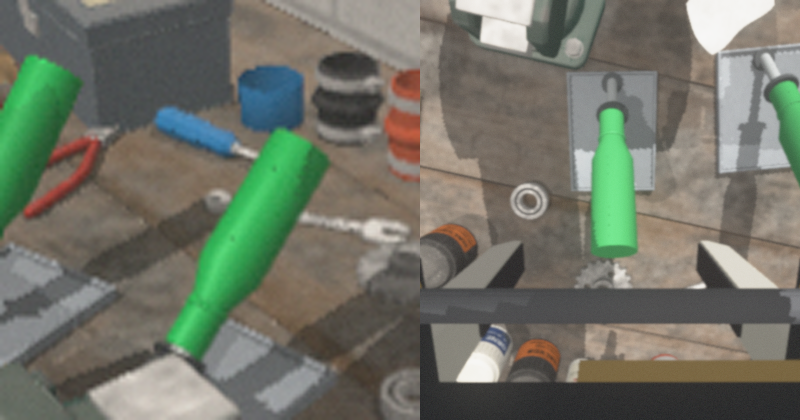

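```bash
python3 - <<'E'
from h import *
D=(H+[0,0,1])/2**.5
for c in('scene','wrist'):
    k=vision.calibration(c);im=vision.camera(c);h=cv2.cvtColor(im,cv2.COLOR_RGB2HSV)
    g=((abs(h[...,0].astype(int)-66)<14)&(h[...,1]>90)&(h[...,2]>40)).astype(np.uint8)
    _,l=cv2.connectedComponents(g);u=proj(c,COL+.1*D-[0,0,.003],k).astype(int);g=(l==l[u[1],u[0]]).astype(np.uint8);print(c,g.sum())
    # pivot = mouth at COL + e*D
    best=max(((lambda m:(m&g).sum()/(m|g).sum())(hull_mask(c,k,COL+e*D,192.4+dh,t,.17)),e,t,dh) for e in np.arange(-.006,.03,.002) for t in range(-54,-32,2) for dh in(-4,0,4))
    print(best)
E
```

```text
scene 1144
(np.float64(0.9038155802861685), np.float64(0.01), -34, 4)
wrist 5546
(np.float64(0.8681161720361847), np.float64(0.008), -42, 0)
```

```bash
python3 - <<'E'
from h import *
D=(H+[0,0,1])/2**.5;U=(np.array([0,0,1])-H)/2**.5
for c in('wrist','scene','top'):
    k=vision.calibration(c);im=cv2.GaussianBlur(vision.camera(c),(0,0),.5)
    print(c)
    for e in range(-8,24,2):
        r=[]
        for off in(.015*U,0*U):
            P=COL+e/1e3*D+off;u=proj(c,P,k);r.append((np.round(u,1).tolist(),cv2.remap(im,np.float32([[u[0]]]),np.float32([[u[1]]]),1)[0,0].tolist()))
        print(e,*r)
E
```

```text
wrist
-8 ([279.9, 97.6], [147, 150, 148]) ([279.9, 107.6], [86, 126, 95])
-6 ([279.9, 98.7], [145, 149, 147]) ([279.9, 108.7], [96, 180, 114])
-4 ([279.9, 99.9], [139, 143, 140]) ([279.9, 109.9], [105, 216, 131])
-2 ([279.9, 101.1], [120, 123, 121]) ([279.9, 111.0], [109, 224, 137])
0 ([279.9, 102.2], [98, 101, 98]) ([279.9, 112.2], [109, 225, 137])
2 ([279.9, 103.4], [86, 90, 87]) ([279.9, 113.3], [108, 224, 136])
4 ([279.9, 104.6], [84, 87, 86]) ([279.9, 114.5], [108, 224, 136])
6 ([279.9, 105.7], [84, 89, 87]) ([279.9, 115.6], [109, 225, 137])
8 ([279.9, 106.9], [84, 101, 88]) ([279.9, 116.8], [109, 224, 137])
10 ([279.9, 108.1], [90, 149, 102]) ([279.9, 118.0], [110, 225, 138])
12 ([279.9, 109.3], [101, 202, 124]) ([279.9, 119.2], [109, 223, 136])
14 ([279.9, 110.5], [107, 221, 135]) ([279.9, 120.4], [108, 223, 134])
16 ([279.9, 111.7], [109, 225, 137]) ([279.9, 121.6], [107, 223, 135])
18 ([279.9, 113.0], [108, 224, 136]) ([279.9, 122.8], [108, 223, 136])
20 ([279.9, 114.2], [109, 225, 136]) ([279.9, 124.0], [110, 224, 137])
22 ([279.9, 115.4], [108, 224, 136]) ([279.9, 125.2], 
[... 1491 characters left out ...]
57]) ([240.7, 235.8], [58, 169, 91])
4 ([241.2, 239.8], [54, 53, 55]) ([240.6, 235.2], [58, 167, 89])
6 ([241.0, 239.2], [54, 53, 54]) ([240.4, 234.6], [57, 163, 88])
8 ([240.9, 238.6], [53, 78, 60]) ([240.2, 234.0], [57, 161, 87])
10 ([240.7, 237.9], [53, 116, 69]) ([240.0, 233.4], [57, 163, 88])
12 ([240.5, 237.3], [56, 148, 82]) ([239.9, 232.8], [57, 163, 88])
14 ([240.3, 236.7], [58, 168, 91]) ([239.7, 232.1], [56, 164, 88])
16 ([240.1, 236.1], [59, 170, 93]) ([239.5, 231.5], [57, 164, 88])
18 ([240.0, 235.5], [59, 168, 91]) ([239.3, 230.9], [58, 164, 88])
20 ([239.8, 234.9], [59, 167, 90]) ([239.2, 230.3], [57, 163, 88])
22 ([239.6, 234.2], [59, 166, 90]) ([239.0, 229.7], [57, 163, 89])
```

Measured against the collar edge in the same image, the rim is home to within about 3 mm. A small gap on the upper side is expected from the few degrees of lean that the play allows. I hand in.

```bash
python3 -c "
from station import arm,monitor
print(monitor.sense()['t'],arm.hand_in())"
```

```text
the job is handed in; nothing more can be done
17.5 None
```

The green bottle hangs mouth-down on the empty grey stand's peg, with its mouth on the collar as far as I can measure. I handed the job in at 17.5 s; it reports no verdict.

**What I did:** I gripped the body about 12 mm toward the foot from the marked point. I then loosened to 3 N so the bottle swung mouth-down between the pads, and set the mouth over the peg tip. From there I swung the grip round the mouth to 45°, slid the bottle down the peg until about 10 N showed it was on the collar, opened, and backed straight up.

**Last checks:**
- **Seating:** The close view before release and the one after it both showed the mouth against the collar. Measured from the collar's edge in the wrist picture, the rim is about 3 mm from home, which fits a slight lean.
- **Disagreement:** The outline fits against my computed collar position put the mouth 8–10 mm up the peg. I put that down to my collar estimate being about 2–4 mm off and the dark rim being missed, but it leaves the 10 mm limit less certain.
- **Tilt:** The wrist fit gave 42° above level against the peg's 45°. The scene fit gave 34°, which is near the 0.2 rad limit but came from a small, partly hidden outline.
- **Bystanders:** I did not re-measure them. I kept all moves clear of them and saw no unexpected forces.
- **Pictures:** I viewed 11 pictures, one over the budget of 10.

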